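# Load the label-tape dispenser and hold its bayonet lid half-turned

## Task

Lift the green tape roll off its spindle and set it down flat inside the black dispenser drum, then let go of it. Put the orange bayonet lid on the drum, fully down over the two pins, twist it clockwise (seen from above) to the yellow half-way marks, short of the lock click at the red marks, and finish while still gripping the lid there so that I can thread the tape before it is locked. Leave the blue roll, the pot, the bottle and the box of plant stakes where they stand.

Things in the scene. Friction and masses are not known exactly. Their poses are not given: they have to be found in the camera images.
- green_roll: Roll of green label tape on a cardboard core: upright ring, 55 mm outside diameter, 31 mm bore, 42 mm high, about 0.09 kg. Origin: centre of its underside; z up along its axis. It starts on one of two upright spindles, its underside 10 mm above the table; it must rise above 75 mm to come off the post. Grip it across its outside.
- blue_roll: Roll of blue tape, the same size, on the other spindle; not to be moved. Origin: centre of its underside.
- spindle_a: Fixed spindle that carries the green roll: wooden foot disc 86 mm across and 10 mm thick, upright aluminium post 22 mm across, its top 75 mm above the table. Origin: centre of the foot's underside. The blue roll's spindle is the same.
- drum: Black tape dispenser drum fixed to the table on a round dark grey base (156 mm across, 8 mm thick). Origin: centre of the base's underside, on the table; z up; x through the two bayonet pins. The open cup is 62 mm inside and 76 mm outside, inner floor at z = 12 mm, rim at z = 36 mm, its outer edge chamfered; a roll in it stands out 18 mm above the rim.
- pin (a point): Outer end of one of the two steel bayonet pins on the outside of the cup, at the drum's +x, 45 mm from the axis, 30 mm above the table. The other is at -x. Each is 10 mm wide, from z = 27 to 33 mm; a small sprung ball in its tip reaches to 48 mm from the axis and makes the click.
- halfway_mark (a point): One of two yellow half-way marks on the drum's base, 66 mm from the axis, 45 deg clockwise (seen from above) of the pin at +x; the other yellow mark is half a turn on. White marks on the base show the pins (0 deg), red marks the locked position (90 deg clockwise). All marks lie 57 to 75 mm from the axis and come twice, half a turn apart.
- lid: Orange bayonet lid: cap 106 mm across and 41 mm high with a grip bar on top, loose on the table right way up, about 0.2 kg. Origin: centre of its underside; z up; x along the bar. An inner ledge 16 mm above the underside rests on the drum's rim: fully down, the lid's origin is 20 mm above the drum's. Lid and drum look the same after half a turn.
- lid_notch (a point): One of two notches in the lid's bottom lip, at its +x, 45 mm from the axis, under an end of the bar; the other is at -x. The lip is 80 mm inside; the notches, 25 mm wide, pass over the pins (9 deg to spare either way). Once down, the lid turns easily, clockwise only (its yaw decreases); the lock click starts about 74 deg from the pins, the stop is near 90 deg.
- lid_bar (a point): Centre of the lid's grip bar, 55 mm above the lid's underside; the bar is 60 mm long along the lid's x, 12 mm thick along y, 28 mm high (from 41 to 69 mm above the lid's underside).
- pot: Terracotta plant pot, 80 mm across and 70 mm high, standing by; not to be moved. Origin: centre of its underside.
- feed_bottle: White bottle with green cap, 56 mm across and 130 mm high, standing by; not to be moved. Origin: centre of its underside.
- stake_box: Small open wooden box of white plant stakes, 60 x 90 mm and 35 mm high (stakes to 65 mm), standing by; not to be moved. Origin: centre of its underside.
Things that resemble listed ones, but are neither listed nor needed, are in the scene too. There is more than one size of the green_roll; the one meant has the size given above.

How it is judged:
By the outcome, as a careful person would: the job done as asked, in the order asked, and still so for the second after the job is handed in, while the arm keeps its last pose, push and grip.
It also fails if it takes over 53 s, if anything falls off the work surface, if the arm or the gripper's body presses on something with over 40 N, if the wrist force passes 120 N, or if a joint passes its speed limit or range.

## Robot

A 7-joint arm with a two-finger parallel gripper is mounted at the origin on the work surface. World frame = base frame: x ahead of the robot, y to its left, z up, the work surface at z = 0. Lengths are in m, angles in rad, forces in N, time in s.
With the tool pointing down it reaches from about 0.35 to 0.9 m from the base axis. Payload 19.9 kg.
Tool frame: the origin (TCP) lies at the very end of the fingers, on their centre line; the grasp point (between the pads) lies 19 mm behind it; z points along the fingers, y is the line along which they close (so a half turn about z gives the same grasp; the last joint's range is limited). The gripper opens to 85 mm and grips with 20 to 120 N. Pads are 22 mm wide; open, the fingers measure 114 mm over their backs; the gripper's body (76 mm by 85 mm) begins 54 mm behind the grasp point. The pads swing forward as they close: fully open they stand 13 mm farther back than shut.
Start: joints at [-1.28, 0.417, -0.01, 1.614, 0.005, 1.111, -0.053], TCP at [0.204, 0.591, 0.192] pointing down, gripper open.
Joint ranges: [-2.81, 2.81], [-0.39, 2.02], [-1.27, 1.25], [0.06, 2.57], [-1.19, 4.33], [0.19, 2], [-2.82, 2.82]. Speed limits (rad/s): [1.89, 1.89, 2.39, 2.39, 3.01, 3.01, 3.01].

## Interface

Orientations are given as a rotation vector (axis times angle).
In Python, from plant import ctrl, snapshot, camera_model, finder gives the robot as it stands.
- The arm moves only by the shell command python3 -m jog 'ROWS' [OPENING] [FORCE]. ROWS is text: rows parted by semicolons, each of 4 numbers parted by spaces: the shift along the tool's x, y, z in mm, then the turn about the tool's z in rad. A call has 1 to 12 rows; each row is the pose to reach, as a shift and turn from the pose commanded when the call began, along the tool's axes at that moment; what a row does not reach only later rows make up. A row lasts 1/10 s, in which the tool goes at most 50 mm and 8.59 degrees, less where a joint would pass 70% of its speed; a pose out of reach is approached as far as the arm can. A call with a gripper value outside its range is refused whole. OPENING is the opening, from -1 (shut) to 1 (fully open), set as the call begins (- or left out, the last holds). The fingers move at their own pace and stop on an object; FORCE is the grip in N (left out, the last holds). Time passes only in rows, so rows that repeat a pose let the fingers close. It gives the time, the measured TCP pose, the force, the opening and the grip force at its end, in the units of the state.
- ctrl.sense(): the state, without advancing time (a new reading comes with each control period).
- snapshot(name): name is "scene" or "top" or "wrist"; returns the picture (480x640x3 uint8, blue, green, red); there is no depth.
- camera_model(name): a dict with "intrinsics" (3x3 intrinsics, pixels), "rvec" (rotation vector, rad) and "tvec" (3), from world to camera coordinates, as OpenCV has them; the wrist camera has in their place "tool_from_camera" (4x4, takes a point from camera to tool coordinates, whose origin is the TCP and whose axes are the flange's). Camera axes: x right, y down, z forward; pixel columns grow to the right and rows downward; lengths in m; the calibration is good to about 2 mm. A picture is of the moment at which its call begins: read the wrist's pose just before it. camera_model takes no time and is no camera call.
- ctrl.job_done(): hands the job in; it is judged then, once.
Trained networks look in the newest picture that a camera, given by its name, has taken for a name from the list of things; names that differ only in an ending like _2 or _b are one class to them, and where a whole thing is asked for, a point or a joint stands for the part that bears it (a point fixed in the world has none). Each returns a list of dicts, best first, with "conf" (0 to 1); they miss things now and then, are a little off and sometimes report something else, mostly with a low value. They report only what shows in the picture. A call takes as long as a camera call. They do not tell look-alikes from the thing itself.
- finder.outline_of(target, camera): "pixels" (480x640 bool, what is visible of it) and "bbox" ([left, top, width, height] in pixels, round what is visible of it).
- finder.landmark_of(target, camera): "at" ([column, row] in pixels: a listed point, or the origin of a listed thing).
The state is a dict: "clock": time; "joint_positions": joint angles; "qvel": joint speeds; "effort": joint torques, N m; "eef_pos": TCP position; "ee_rot": TCP orientation; "force": force on the tool from outside, world axes, zero at the start; "ft_torque": the same for the moment, N m; "gripper_width": finger opening in m; "finger_force": force on a finger pad.
Only numpy, scipy, OpenCV 4.12 (cv2) and the standard library are available. Lean on these libraries where they do the work, as an engineer would, in place of code of your own. Each camera call takes 0.05 s, during which the arm holds its last target. There are 200 camera calls.

## Working session

There is one attempt and no reset: what is moved stays moved. The work goes in short steps, Python scripts to look and compute and a shell command to move; the robot and the scene stay as the last step left them, time stands still between calls to the robot, and variables do not carry over. Pictures are saved under pics/ and viewed, at most 10 in all, crops included, and the job is handed in when it is done.

```bash
mkdir -p pics; cat > h.py <<'E'
import numpy as np, cv2
from plant import ctrl, snapshot, camera_model, finder
from scipy.spatial.transform import Rotation as R
def cam(name):
    m=camera_model(name); K=np.array(m["intrinsics"],float)
    if "rvec" in m:
        Rm=R.from_rotvec(np.ravel(m["rvec"])).as_matrix(); t=np.ravel(m["tvec"])
        return K,Rm,t
    s=ctrl.sense(); T=np.eye(4); T[:3,:3]=R.from_rotvec(s["ee_rot"]).as_matrix(); T[:3,3]=s["eef_pos"]
    W=np.linalg.inv(T@np.array(m["tool_from_camera"])); return K,W[:3,:3],W[:3,3]
def topl(c,px,z):
    K,Rm,t=c; d=Rm.T@np.linalg.solve(K,[px[0],px[1],1.]); o=-Rm.T@t
    return o+d*(z-o[2])/d[2]
def proj(c,p):
    K,Rm,t=c; q=K@(Rm@np.asarray(p,float)+t); return q[:2]/q[2]
E
python3 - <<'E'
from h import *
s=ctrl.sense(); print(s["clock"],s["eef_pos"],s["ee_rot"],s["gripper_width"],s["force"])
print(R.from_rotvec(s["ee_rot"]).as_matrix().round(3))
for n in ["top","scene"]:
    im=snapshot(n); cv2.imwrite(f"pics/{n}0.png",im); c=cam(n)
    print(n, "campos",-c[1].T@c[2])
    for t,z in [("green_roll",.01),("drum",0),("lid",0),("lid_bar",.055),("pin",.03),("halfway_mark",.008),("lid_notch",0),("pot",0),("feed_bottle",0),("stake_box",0),("spindle_a",0),("blue_roll",.01)]:
        for d in finder.landmark_of(t,n): print(n,t,round(d["conf"],2),np.round(d["at"],1),topl(c,d["at"],z).round(4)[:2])
E
```

```text
0.0 [0.20406416 0.59032063 0.19173639] [-5.20283799e-01 -3.09808269e+00  1.94951884e-03] 0.08527352134507264 [-0.8572098  -0.54783001 -1.19499956]
[[-0.945  0.327 -0.   ]
 [ 0.327  0.945 -0.001]
 [-0.    -0.001 -1.   ]]
top campos [0.54714509 0.0316622  1.06731968]
top green_roll 0.9 [213.6 309.6] [0.4747 0.1877]
top green_roll 0.71 [208.2 354.8] [0.3902 0.1967]
top green_roll 0.58 [265.5 315.1] [0.4644 0.0898]
top drum 0.63 [352.1 238.7] [ 0.6108 -0.0757]
top lid 0.82 [483.1 311.3] [ 0.4711 -0.3304]
top lid 0.44 [214.1 306.5] [0.4799 0.1883]
top lid_bar 0.77 [491.7 310.9] [ 0.4757 -0.3277]
top pin 0.67 [358.1 215.5] [ 0.6529 -0.084 ]
top halfway_mark 0.69 [378.8 223.6] [ 0.6397 -0.1265]
top lid_notch 0.59 [474.6 287.6] [ 0.5169 -0.3143]
top pot 0.97 [212.4 161.9] [0.7581 0.1951]
top feed_bottle 0.75 [482.  309.5] [ 0.4745 -0.3282]
top feed_bottle 0.7 [451.5 171.3] [ 0.7442 -0.2713]
top stake_box 0.69 [317.1 157.6] [ 0.7686 -0.0074]
top spindle_a 0.84 [212.7 309.6] [0.474  0.1909]
top spindle_a 0.56 [312.9 158.3] [0.7672 0.0008]
top spindle_a 0.36 [381.7 222.6] [ 0.6424 -0.1334]
top 
[... 152 characters left out ...]
reen_roll 0.77 [475.9 274.4] [0.3863 0.1999]
scene green_roll 0.66 [405.3 256.7] [0.4716 0.1049]
scene drum 0.79 [295.1 224.1] [ 0.6059 -0.0721]
scene drum 0.58 [282.5 136.6] [ 0.511  -0.3085]
scene lid 0.62 [293.4 125.6] [ 0.4719 -0.3289]
scene lid_bar 0.31 [271.9 219.8] [ 0.6547 -0.0634]
scene pin 0.88 [271.5 222.8] [ 0.652  -0.0763]
scene halfway_mark 0.6 [266.3 208.9] [ 0.6394 -0.1293]
scene lid_notch 0.74 [282.  137.8] [ 0.5138 -0.3056]
scene pot 0.61 [298.1 382.5] [0.7501 0.2051]
scene feed_bottle 0.83 [191.1 188.7] [ 0.7474 -0.265 ]
scene stake_box 0.55 [232.2 288.7] [ 0.7705 -0.0019]
scene spindle_a 0.72 [429.8 294.2] [0.4767 0.1862]
scene blue_roll 0.94 [470.2 376.7] [0.5181 0.3364]
```

View pics/top0.png

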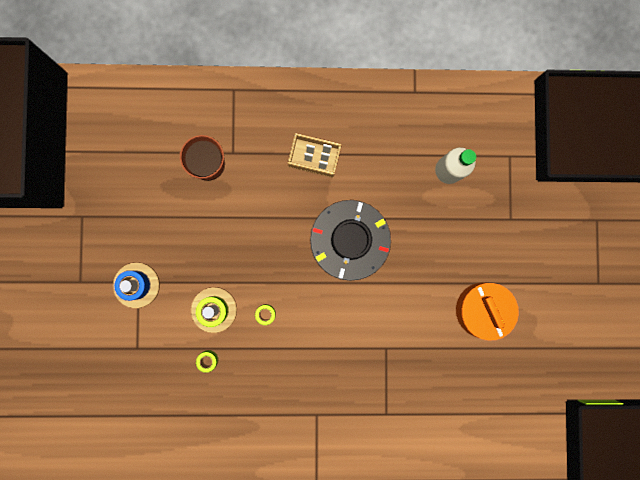

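```bash
python3 - <<'E'
import cv2
a=cv2.imread("pics/scene0.png")[210:330,360:520]
cv2.imwrite("pics/crop.png",cv2.resize(a,None,fx=5,fy=5,interpolation=cv2.INTER_CUBIC))
E
```

```text
(no output)
```

View pics/crop.png

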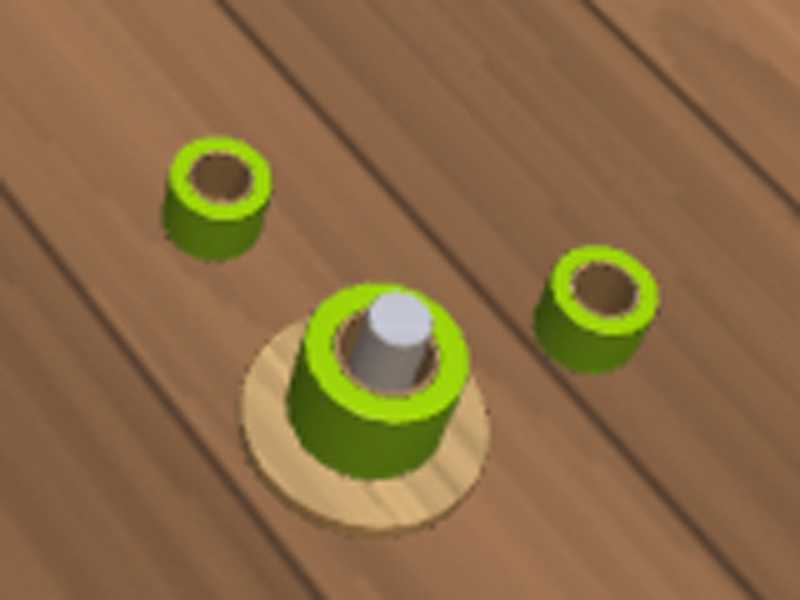

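The top view shows three green rolls. The one at (213,310) sits on the wooden spindle, and two are smaller and loose on the table at (207,361) and (265,315). The crop confirms that the spindle one, about 1.5x bigger, is the 55 mm roll. The drum is at (351,240), the lid at (488,311) and the blue roll at (133,285). Next I'll measure accurate poses by colour.

```bash
cat > m.py <<'E'
from h import *
def comps(mask,amin=6):
    n,l,st,ce=cv2.connectedComponentsWithStats(mask.astype(np.uint8))
    return [(st[i,4],ce[i],l==i) for i in range(1,n) if st[i,4]>=amin]
def fitcircle(P):
    A=np.c_[2*P,np.ones(len(P))]; x=np.linalg.lstsq(A,(P**2).sum(1),rcond=None)[0]; return x[:2],np.sqrt(x[2]+x[:2]@x[:2])
def outer(c,mask,z):
    k=max(cv2.findContours(mask.astype(np.uint8),cv2.RETR_EXTERNAL,cv2.CHAIN_APPROX_NONE)[0],key=len)
    h=cv2.convexHull(k)[:,0]
    # densify hull
    m=np.zeros(mask.shape,np.uint8); cv2.fillConvexPoly(m,h,1)
    k=max(cv2.findContours(m,cv2.RETR_EXTERNAL,cv2.CHAIN_APPROX_NONE)[0],key=len)[:,0]
    return fitcircle(np.array([topl(c,p,z)[:2] for p in k]))
E
python3 - <<'E'
from m import *
for n in ["top","scene"]:
    im=cv2.imread(f"pics/{n}0.png"); c=cam(n); h=cv2.cvtColor(im,cv2.COLOR_BGR2HSV); H,S,V=[h[...,i].astype(int) for i in range(3)]
    def near(p,z,r):
        q=proj(c,[*p,z]); rr=np.linalg.norm(proj(c,[p[0]+r,p[1],z])-q); yy,xx=np.mgrid[:480,:640]; return np.hypot(xx-q[0],yy-q[1])<rr
    g=(abs(H-36)<12)&(S>150)&(V>150)&near((.475,.19),.05,.05)
    print(n,"green top",outer(c,max(comps(g),key=lambda t:t[0])[2],.052))
    D=near((.608,-.074),.008,.09)
    for nm,mk in [("y",(abs(H-29)<4)&(S>150)&(V>120)),("r",((H<5)|(H>174))&(S>150)&(V>90)),("w",(S<40)&(V>170))]:
        for a,ce,_ in comps(mk&D): print(nm,a,ce.round(1),topl(c,ce,.008)[:2].round(4), "z.03",topl(c,ce,.033)[:2].round(4))
    o=(abs(H-12)<6)&(S>200)&near((.472,-.329),.04,.09)
    print("orange",outer(c,max(comps(o),key=lambda t:t[0])[2],.041))
    for a,ce,_ in comps((S<60)&(V>170)&near((.472,-.329),.04,.06)): print("lidwhite",a,ce.round(1),topl(c,ce,.041)[:2].round(4))
E
```

```text
top green top (array([0.47408681, 0.18720646]), np.float64(0.026695297223392422))
y 53 [379.9 222.7] [ 0.6416 -0.1287] z.03 [ 0.6393 -0.1249]
y 50 [320.4 256.4] [ 0.576 -0.014] z.03 [ 0.5753 -0.013 ]
r 36 [317.2 230.4] [ 0.6258 -0.0077] z.03 [ 0.624  -0.0067]
r 39 [383.4 248.6] [ 0.5915 -0.1353] z.03 [ 0.5904 -0.1314]
w 41 [359.3 206.5] [ 0.6726 -0.0888] z.03 [ 0.6696 -0.0859]
w 17 [357.3 218.2] [ 0.6498 -0.0849] z.03 [ 0.6474 -0.0822]
w 12 [346.3 259.5] [ 0.5703 -0.0638] z.03 [ 0.5698 -0.0615]
w 43 [341.1 272.7] [ 0.545  -0.0538] z.03 [ 0.5451 -0.0518]
orange (array([ 0.47529789, -0.32386374]), np.float64(0.055993471833759134))
lidwhite 30 [480.5 291. ] [ 0.5117 -0.312 ]
lidwhite 28 [499.1 331.5] [ 0.4367 -0.3462]
scene green top (array([0.47551412, 0.18890915]), np.float64(0.0264733520902187))
y 37 [265.  210.2] [ 0.6431 -0.1276] z.03 [ 0.6497 -0.1076]
y 41 [322.8 236.2] [ 0.5772 -0.0139] z.03 [0.5862 0.002 ]
r 27 [285.9 197.9] [ 0.5927 -0.1349] z.03 [ 0.6011 -0.1147]
r 36 [301.5 250.2] [ 0.6273 -0.0064] z.03 [0.6345 0.0093]
w 21 [326.5 215.7] [ 0.5457 -0.0531] z.03 [ 0.5558 -0.0358]
w 23 [260.  230.4] [ 0.6734 -0.0874] z.03 [ 0.679  -0.0689]
orange (array([ 0.48422335, -0.30911912]), np.float64(0.06692903570750416))
lidwhite 8 [301.9 102.2] [ 0.4378 -0.3458]
lidwhite 8 [279.6 122.1] [ 0.5132 -0.3108]
```

```bash
cat >> h.py <<'E'
def go(x,y,z,yaw=None):
    "shift (tool mm) and turn to TCP target; yaw = heading of tool y, deg (mod 180 not applied)"
    s=ctrl.sense(); Rm=R.from_rotvec(s["ee_rot"]).as_matrix()
    sh=Rm.T@(np.array([x,y,z])-s["eef_pos"])*1000
    cur=np.degrees(np.arctan2(Rm[1,1],Rm[0,1])); tn=0 if yaw is None else -np.radians((yaw-cur+180)%360-180)
    print("t",round(s["clock"],2),"pos",s["eef_pos"].round(4),"yaw",cur.round(2),"tilt",Rm[:2,2].round(4),"j7",s["joint_positions"][6].round(2),"SHIFT",sh.round(1),"TURN",round(tn,3))
E
python3 -c "
from h import *; go(.4748,.188,.15,71)"
```

```text
t 1.3 pos [0.2042 0.5907 0.1924] yaw 70.93 tilt [ 0.     -0.0001] j7 -0.05 SHIFT [-387.3 -292.2   42.4] TURN -0.001
```

```bash
python3 -m jog '-30 -22 0 0;-68 -51 0 0;-107 -81 0 0;-145 -110 0 0;-184 -139 5 0;-223 -168 10 0;-262 -197 20 0;-300 -226 30 0;-335 -252 36 0;-365 -275 42 0;-387 -292 42 0;-387 -292 42 0' 1; python3 -m jog '0 0 0 0;0 0 0 0'; python3 - <<'E'
from m import *
c=cam("wrist"); im=snapshot("wrist"); cv2.imwrite("pics/w1.png",im)
h=cv2.cvtColor(im,cv2.COLOR_BGR2HSV); H,S,V=[h[...,i].astype(int) for i in range(3)]
g=(abs(H-36)<12)&(S>150)&(V>150)
for a,ce,mk in comps(g,300): print(a,ce,outer(c,mk,.052))
for d in finder.landmark_of("green_roll","wrist"): print(d, topl(c,d["at"],.01))
go(.4748,.188,.032)
E
```

```text
clock: 2.5
eef_pos: [0.4763, 0.1847, 0.1504]
ee_rot: [0.528, 3.096, -0.002]
force: [-0.6, 0.1, 0.1]
gripper_width: 0.0852
finger_force: 0.0
clock: 2.7
eef_pos: [0.4741, 0.1893, 0.1505]
ee_rot: [-0.518, -3.098, -0.0]
force: [1.2, 0.0, -0.4]
gripper_width: 0.0853
finger_force: 0.0
550 [209.51454545 247.42      ] (array([0.46504647, 0.09990858]), np.float64(0.016166583365969472))
{'at': [218.3, 235.9], 'conf': 0.9} [0.4670559  0.09328515 0.01      ]
{'at': [313.0, 211.4], 'conf': 0.82} [0.47364185 0.18456159 0.01      ]
{'at': [296.6, 105.7], 'conf': 0.71} [0.38352485 0.20147498 0.01      ]
t 2.8 pos [0.4741 0.1893 0.1505] yaw 71.03 tilt [-0.      0.0002] j7 0.87 SHIFT [ -1.1  -1.  118.5] TURN 0
```

View pics/w1.png

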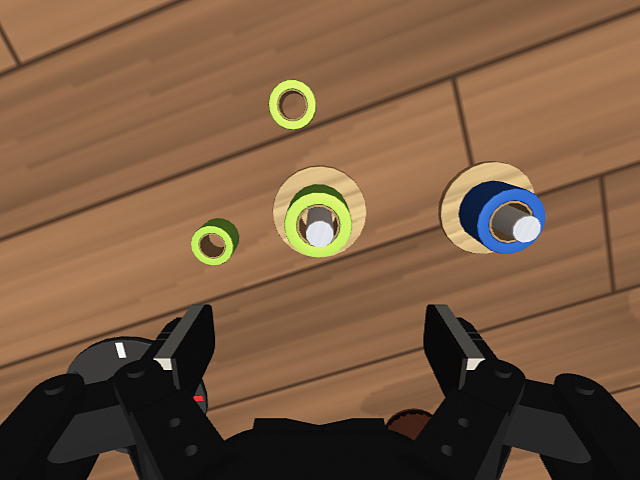

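The wrist view shows the big green roll on its foot at (319,222), midway between the fingers. The small rolls are at (292,104) and (214,244), clear of the finger paths, and the blue roll is at (505,218). I'll refine its centre.

```bash
python3 - <<'E'
from m import *
c=cam("wrist"); im=cv2.imread("pics/w1.png")
h=cv2.cvtColor(im,cv2.COLOR_BGR2HSV); H,S,V=[h[...,i].astype(int) for i in range(3)]
print(h[245,300],h[200,318])
g=(abs(H-33)<10)&(S>100)&(V>175)
for a,ce,mk in comps(g,300): print(a,ce,outer(c,mk,.052))
g=(S<40)&(V>190)
for a,ce,mk in comps(g,100): print("white",a,ce,outer(c,mk,.075))
E
```

```text
[ 37 146 240] [ 36 141 242]
990 [291.93232323 103.74747475] (array([0.38409693, 0.20024823]), np.float64(0.016694094131839123))
1903 [317.63163426 224.27798213] (array([0.476605  , 0.18820241]), np.float64(0.026870442818925852))
717 [211.54672245 245.027894  ] (array([0.46436595, 0.10056328]), np.float64(0.01668670300109307))
white 542 [526.22693727 228.81734317] (array([0.5231075 , 0.33554889]), np.float64(0.00972768353943201))
white 545 [319.20733945 233.64587156] (array([0.4768795, 0.189311 ]), np.float64(0.009842301795148788))
white 115 [164.53043478 363.28695652] (array([0.54193103, 0.0287968 ]), np.float64(0.005781609696129391))
white 116 [472.69827586 363.29310345] (array([0.62650212, 0.27510698]), np.float64(0.005767702021140565))
```

```bash
python3 -m jog '-2 -1 15 0;-2 -1 45 0;-2 -1 75 0;-2 -1 98 0;-2 -1 110 0;-2 -1 118 0;-2 -1 118 0' ; python3 -m jog '0 0 0 0;0 0 0 0;0 0 0 0;0 0 0 0;0 0 0 0;0 0 0 0;0 0 0 0' -1 40
```

```text
clock: 3.5
eef_pos: [0.4759, 0.1869, 0.0322]
ee_rot: [-0.519, -3.098, 0.001]
force: [-0.3, 0.3, -0.2]
gripper_width: 0.0854
finger_force: 0.0
clock: 4.2
eef_pos: [0.4771, 0.1886, 0.0332]
ee_rot: [0.518, 3.097, 0.004]
force: [1.7, 9.7, 3.8]
gripper_width: 0.0186
finger_force: 38.9
```

```bash
python3 - <<'E'
from h import *
a=snapshot("scene")[180:330,340:540]; b=snapshot("wrist")[150:450,120:520]
cv2.imwrite("pics/c2.png",np.hstack([cv2.resize(a,(400,300)),b]))
E
```

```text
(no output)
```

View pics/c2.png

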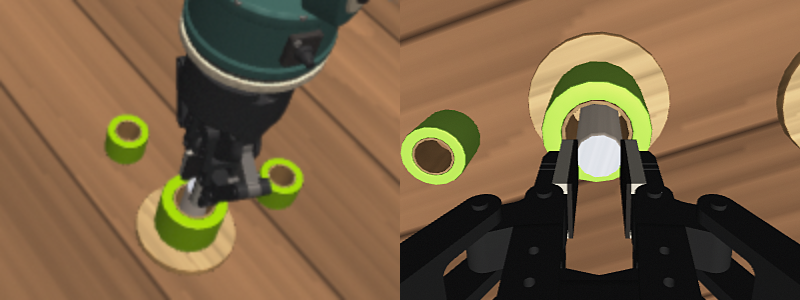

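The fingers passed over the roll top and closed on the post at about (600,150), so nothing has moved. I'll open, go about 11 mm lower and close again.

```bash
python3 -m jog '0 0 0 0;0 0 0 0;0 0 0 0;0 0 0 0;0 0 0 0;0 0 0 0;0 0 0 0' 1; python3 -m jog '0 0 3 0;0 0 7 0;0 0 11 0;0 0 11 0;0 0 11 0'; python3 -c "
from h import *; go(.4755,.188,.022)"; python3 -m jog '0 0 0 0;0 0 0 0;0 0 0 0;0 0 0 0;0 0 0 0;0 0 0 0;0 0 0 0' -1 40
```

```text
clock: 5.0
eef_pos: [0.4761, 0.1866, 0.0324]
ee_rot: [0.52, 3.098, -0.0]
force: [-0.8, -0.4, 0.9]
gripper_width: 0.0856
finger_force: 0.0
clock: 5.5
eef_pos: [0.476, 0.1866, 0.0212]
ee_rot: [-0.52, -3.098, 0.001]
force: [-0.2, -0.1, -0.0]
gripper_width: 0.0856
finger_force: 0.0
t 5.5 pos [0.476  0.1866 0.0212] yaw 70.93 tilt [-0.0003 -0.0003] j7 0.93 SHIFT [ 1.   1.2 -0.8] TURN 0
clock: 6.2
eef_pos: [0.477, 0.1888, 0.022]
ee_rot: [0.518, 3.097, 0.004]
force: [2.6, 11.6, -0.1]
gripper_width: 0.0203
finger_force: 40.3
```

```bash
python3 - <<'E'
from h import *
s=ctrl.sense(); print(s["joint_positions"].round(2) if hasattr(s["joint_positions"],"round") else s["joint_positions"])
a=snapshot("scene")[200:300,360:493]; b=snapshot("wrist")[170:430,180:460]
c=cam("scene"); print(proj(c,s["eef_pos"]), proj(c,[*s["eef_pos"][:2],.052]), proj(cam("wrist"),s["eef_pos"]))
cv2.imwrite("pics/c3.png",np.hstack([cv2.resize(a,(399,370),interpolation=2),cv2.resize(b,(398,370))]))
E
```

```text
[-0.6   0.46  0.19  2.03 -0.14  0.66  0.93]
[432.86192758 289.18451829] [436.1638007  280.21940457] [317.53860094 269.71458534]
```

View pics/c3.png

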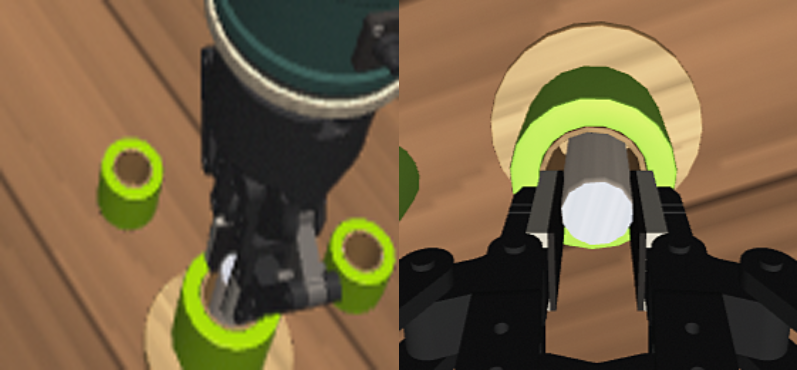

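```bash
python3 - <<'E'
from h import *
m=camera_model("wrist"); T=np.array(m["tool_from_camera"]); K=np.array(m["intrinsics"]); print(T.round(3)); print(K)
for px in [(297,291),(346,291),(321,291),(321,320)]:
    d=T[:3,:3]@np.linalg.solve(K,[*px,1.]); o=T[:3,3]
    for x in (-.011,0,.011):
        print(px,"x",x,(o+d*(x-o[0])/d[0]).round(4))
s=ctrl.sense(); c=cam("wrist")
for z in (.052,.075): print(z,proj(c,[.4765,.1885,z]))
E
```

```text
[[ 0.001 -0.953 -0.304  0.076]
 [ 1.     0.001  0.     0.001]
 [ 0.    -0.304  0.953 -0.182]
 [ 0.     0.     0.     1.   ]]
[[362.3652624    0.         318.76116065]
 [  0.         362.3652624  238.46693119]
 [  0.           0.           1.        ]]
(297, 291) x -0.011 [-0.011  -0.0112 -0.0035]
(297, 291) x 0 [ 0.     -0.0097 -0.0261]
(297, 291) x 0.011 [ 0.011  -0.0082 -0.0487]
(346, 291) x -0.011 [-0.011   0.0155 -0.0035]
(346, 291) x 0 [ 0.      0.0136 -0.0261]
(346, 291) x 0.011 [ 0.011   0.0117 -0.0486]
(321, 291) x -0.011 [-0.011   0.0019 -0.0035]
(321, 291) x 0 [ 0.      0.0017 -0.0261]
(321, 291) x 0.011 [ 0.011   0.0016 -0.0487]
(321, 320) x -0.011 [-0.011   0.0017 -0.0339]
(321, 320) x 0 [ 0.      0.0016 -0.0526]
(321, 320) x 0.011 [ 0.011   0.0014 -0.0713]
0.052 [316.64998873 294.03844991]
0.075 [316.4930295  319.79213551]
```

```bash
python3 -m jog '0 0 0 0;0 0 0 0;0 0 0 0;0 0 0 0;0 0 0 0' 1|tail -3; python3 -m jog '0 0 0 0;0 0 0 0;0 0 0 0' 0.35|tail -3;  python3 - <<'E'
from h import *
go(.4765,.188,.022)
a=snapshot("scene")[220:310,380:500]; b=snapshot("wrist")[170:430,150:480]
cv2.imwrite("pics/c4.png",np.hstack([cv2.resize(a,(400,300),interpolation=2),cv2.resize(b,(380,300))]))
E
```

```text
force: [1.1, -0.6, -0.2]
gripper_width: 0.0851
finger_force: 0.0
force: [-0.6, -0.5, 0.5]
gripper_width: 0.0576
finger_force: 0.0
t 7.1 pos [0.4761 0.1866 0.0214] yaw 70.93 tilt [-0.0001 -0.0001] j7 0.93 SHIFT [ 0.1  1.4 -0.6] TURN 0
```

View pics/c4.png

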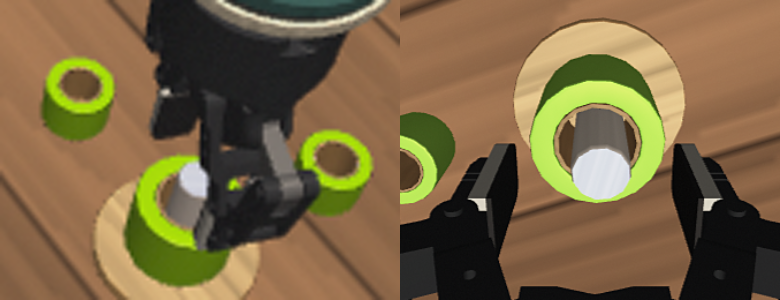

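The scene crop shows the near fingertip at (205,245), level with or above the roll top. In the wrist crop the pad gap (518–672) is wider than the roll (533–665), with the tips about 10 mm above the roll top. So the real pads end well behind the reported TCP, and I'll go 20 mm lower, checking the force on the way.

```bash
python3 -m jog '0 1 0 0;0 1 0 0;0 1 0 0;0 1 3 0;0 1 7 0;0 1 11 0;0 1 11 0' 1; python3 -m jog '0 0 4 0;0 0 8 0;0 0 9 0;0 0 9 0'; python3 -m jog '0 0 0 0;0 0 0 0;0 0 0 0;0 0 0 0;0 0 0 0;0 0 0 0' -1 40
```

```text
clock: 7.9
eef_pos: [0.4761, 0.1874, 0.0097]
ee_rot: [-0.52, -3.097, 0.001]
force: [-1.2, -0.1, 0.6]
gripper_width: 0.0856
finger_force: 0.0
clock: 8.3
eef_pos: [0.4763, 0.1876, 0.0012]
ee_rot: [-0.52, -3.098, 0.0]
force: [-0.8, -0.3, -0.3]
gripper_width: 0.0853
finger_force: 0.0
clock: 8.9
eef_pos: [0.4766, 0.1877, 0.0021]
ee_rot: [0.52, 3.098, 0.001]
force: [-5.0, -2.2, 15.8]
gripper_width: 0.0533
finger_force: 39.0
```

```bash
python3 -m jog '0 0 -4 0;0 0 -12 0;0 0 -28 0;0 0 -50 0;0 0 -72 0;0 0 -90 0;0 0 -100 0;0 0 -105 0;0 0 -105 0;0 0 -105 0' - 50; python3 - <<'E'
from m import *
c=cam("wrist"); im=snapshot("wrist"); s=ctrl.sense()
h=cv2.cvtColor(im,cv2.COLOR_BGR2HSV); H,S,V=[h[...,i].astype(int) for i in range(3)]
g=(abs(H-33)<10)&(S>100)&(V>175)
for a,ce,mk in comps(g,300): print(a,ce,outer(c,mk,s["eef_pos"][2]+.050))
b=im[170:430,150:480]; cv2.imwrite("pics/c5.png",cv2.resize(np.vstack([b,snapshot("scene")[130:390,250:580]]),None,fx=1.15,fy=1.15))
go(.6094,-.071,.107)
E
```

```text
clock: 9.9
eef_pos: [0.4761, 0.1875, 0.1057]
ee_rot: [-0.52, -3.097, 0.001]
force: [-0.4, 0.2, -1.5]
gripper_width: 0.0524
finger_force: 52.5
1386 [288.64502165  96.52236652] (array([0.39327371, 0.20593924]), np.float64(0.009264893855216262))
942 [196.29617834 260.61146497] (array([0.43763031, 0.15081151]), np.float64(0.009275470963443543))
6627 [318.6435793  310.83355968] (array([0.4757968 , 0.18829017]), np.float64(0.026700604247293133))
t 10.0 pos [0.4761 0.1874 0.1057] yaw 70.93 tilt [-0.001  -0.0007] j7 0.89 SHIFT [-210.5 -200.7   -1.3] TURN 0
```

View pics/c5.png

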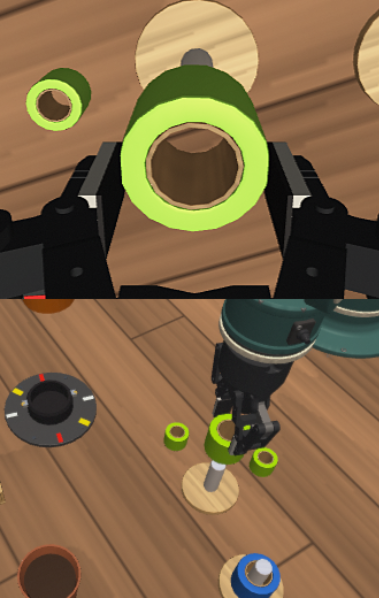

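The roll is held at the top by the pads, level and clear of the post: centre (195,160) in the upper crop, post top below it in the scene crop. Next is moving over the drum.

```bash
python3 -m jog '-12 -12 0 0;-36 -34 0 0;-62 -59 0 0;-88 -84 0 0;-114 -109 0 0;-140 -133 0 0;-165 -157 0 0;-186 -178 0 0;-202 -193 0 0;-211 -201 0 0;-211 -201 0 0;-211 -201 0 0'; python3 -m jog '0 0 0 0;0 0 0 0'|head -2; python3 - <<'E'
from m import *
c=cam("wrist"); im=snapshot("wrist"); cv2.imwrite("pics/w6.png",im); s=ctrl.sense()
h=cv2.cvtColor(im,cv2.COLOR_BGR2HSV); H,S,V=[h[...,i].astype(int) for i in range(3)]
g=(abs(H-33)<10)&(S>100)&(V>175)
a,ce,mk=max(comps(g,300),key=lambda t:t[0]); print("roll",ce,outer(c,mk,s["eef_pos"][2]+.050))
for nm,mk in [("y",(abs(H-28)<4)&(S>120)&(V>120)),("r",((H<5)|(H>174))&(S>120)&(V>90)),("w",(S<50)&(V>170))]:
    for a,ce,_ in comps(mk,40): print(nm,a,ce.round(1),topl(c,ce,.008)[:2].round(4))
go(.6094,-.071,.107)
E
```

```text
clock: 11.2
eef_pos: [0.6098, -0.0702, 0.106]
ee_rot: [-0.519, -3.097, -0.0]
force: [-0.2, 1.2, -1.0]
gripper_width: 0.0522
finger_force: 52.5
clock: 11.4
eef_pos: [0.61, -0.0701, 0.1065]
roll [318.59369369 310.81786787] (array([ 0.60964111, -0.06930525]), np.float64(0.026694445873258026))
y 329 [375.4 160.8] [ 0.5784 -0.0129]
r 207 [400.9 218.7] [ 0.6288 -0.0063]
r 207 [236.1 229.5] [ 0.5943 -0.1345]
w 260 [312.  138.7] [ 0.5475 -0.0532]
w 117 [313.7 178.1] [ 0.5756 -0.0617]
w 177 [322.3 291.3] [ 0.6689 -0.0863]
w 92 [228.2 344.1] [ 0.6909 -0.183 ]
w 91 [409.1 344. ] [ 0.7435 -0.0296]
w 54 [635.9 456.2] [0.9446 0.1534]
w 418 [151.6 473.2] [ 0.8065 -0.3181]
t 11.45 pos [ 0.6101 -0.0703  0.1065] yaw 71.0 tilt [0.     0.0002] j7 1.45 SHIFT [ 0.4 -0.8 -0.5] TURN 0
```

```bash
python3 -m jog '-1 -1 12 0;-1 -1 34 0;-1 -1 54 0;-1 -1 66 0;-1 -1 74 0;-1 -1 74 0;-1 -1 74 0'|head -4; python3 -m jog '0 0 4 0;0 0 8 0;0 0 12 0;0 0 12 0'|head -4; python3 - <<'E'
from m import *
c=cam("wrist"); im=snapshot("wrist"); s=ctrl.sense()
h=cv2.cvtColor(im,cv2.COLOR_BGR2HSV); H,S,V=[h[...,i].astype(int) for i in range(3)]
g=(abs(H-33)<10)&(S>100)&(V>175)
a,ce,mk=max(comps(g,300),key=lambda t:t[0]); print("roll",ce,outer(c,mk,s["eef_pos"][2]+.050))
go(.6108,-.0712,.02)
E
```

```text
clock: 12.15
eef_pos: [0.6112, -0.0727, 0.0329]
ee_rot: [0.52, 3.098, -0.0]
force: [0.9, -0.9, -0.2]
clock: 12.55
eef_pos: [0.6105, -0.0725, 0.0199]
ee_rot: [-0.52, -3.098, 0.0]
force: [0.3, 0.5, -0.5]
roll [318.52723735 310.7440886 ] (array([ 0.60996723, -0.07180204]), np.float64(0.026717199406248653))
t 12.6 pos [ 0.6107 -0.0725  0.0202] yaw 70.93 tilt [-0.0004 -0.0001] j7 1.48 SHIFT [0.3 1.3 0.2] TURN 0
```

```bash
python3 -m jog '0 1 3 0;0 1 6 0;0 1 9 0;0 1 11 0;0 1 11 0;0 1 11 0'|head -4; python3 -m jog '0 0 1 0;0 0 2 0;0 0 3 0;0 0 3 0'|head -4
```

```text
clock: 13.2
eef_pos: [0.6111, -0.0716, 0.0094]
ee_rot: [-0.52, -3.098, 0.0]
force: [0.0, -0.8, -0.4]
clock: 13.6
eef_pos: [0.6111, -0.0716, 0.0063]
ee_rot: [-0.52, -3.098, 0.0]
force: [0.9, 0.1, -1.8]
```

```bash
python3 -m jog '0 0 1 0;0 0 2 0;0 0 2 0'|head -4; python3 -m jog '0 0 1 0;0 0 2 0;0 0 2 0'|head -4
```

```text
clock: 13.9
eef_pos: [0.6112, -0.0716, 0.0045]
ee_rot: [0.52, 3.098, -0.0]
force: [-0.0, 0.2, 1.0]
clock: 14.2
eef_pos: [0.6114, -0.0716, 0.0041]
ee_rot: [0.52, 3.098, 0.001]
force: [-13.5, 2.7, 32.0]
```

```bash
python3 -m jog '0 0 -2 0;0 0 -2 0'|head -4; python3 -m jog '0 0 0 0;0 0 0 0;0 0 0 0;0 0 0 0;0 0 -6 0;0 0 -25 0;0 0 -60 0;0 0 -100 0;0 0 -140 0;0 0 -165 0;0 0 -165 0;0 0 -165 0' 1; python3 - <<'E'
from m import *
c=cam("wrist"); im=snapshot("wrist"); s=ctrl.sense()
h=cv2.cvtColor(im,cv2.COLOR_BGR2HSV); H,S,V=[h[...,i].astype(int) for i in range(3)]
g=(abs(H-33)<10)&(S>100)&(V>175)
a,ce,mk=max(comps(g,300),key=lambda t:t[0]); print("roll",ce,outer(c,mk,.054))
for nm,mk in [("y",(abs(H-28)<4)&(S>120)&(V>120)),("r",((H<5)|(H>174))&(S>120)&(V>90)),("w",(S<50)&(V>170))]:
    for a,ce,_ in comps(mk,40): print(nm,a,ce.round(1),topl(c,ce,.008)[:2].round(4))
print("lidtarget"); go(.4748,-.3287,.169,-65.4)
E
```

```text
clock: 14.4
eef_pos: [0.6113, -0.0717, 0.0047]
ee_rot: [0.52, 3.098, -0.0]
force: [-0.3, 0.4, -1.4]
clock: 15.6
eef_pos: [0.6112, -0.0715, 0.17]
ee_rot: [0.52, 3.097, 0.0]
force: [0.4, 0.1, -0.7]
gripper_width: 0.085
finger_force: 0.0
roll [318.4835924 215.0218768] (array([ 0.61098511, -0.07091353]), np.float64(0.02674573334006884))
y 224 [365.9 151.8] [ 0.5782 -0.0132]
y 181 [276.  253.1] [ 0.6442 -0.1279]
r 152 [387.3 200.1] [ 0.6285 -0.0068]
r 145 [250.9 209.3] [ 0.594  -0.1347]
w 176 [314.1 133.7] [ 0.5473 -0.0533]
w 78 [316.  165.1] [ 0.5746 -0.0609]
w 133 [ 20.2 198.2] [ 0.5114 -0.3404]
w 62 [321.8 252.6] [ 0.6589 -0.084 ]
w 122 [323.5 268. ] [ 0.6753 -0.0877]
w 122 [164.6 363.2] [ 0.7261 -0.2932]
w 125 [472.8 363.2] [0.8388 0.0334]
w 42 [424.4 367.6] [ 0.8269 -0.0194]
w 415 [631.1 405.7] [0.9574 0.1967]
w 56 [521.6 451.4] [0.9849 0.0641]
w 40 [518.1 472.2] [1.0174 0.0543]
lidtarget
t 15.65 pos [ 0.6108 -0.0715  0.1691] yaw 70.94 tilt [-0.0004  0.    ] j7 1.43 SHIFT [ 4.460e+01 -2.875e+02  1.000e-01] TURN 2.38
```

```bash
python3 -m jog '2 -12 0 .1;5 -38 0 .24;10 -68 0 .38;15 -100 0 .52;20 -132 0 .66;25 -164 0 .8;30 -196 0 .94;35 -228 0 1.08;40 -258 0 1.22;44 -280 0 1.36;45 -288 0 1.5;45 -288 0 1.64'|head -3;python3 -m jog '0 0 0 .14;0 0 0 .28;0 0 0 .42;0 0 0 .56;0 0 0 .70;0 0 0 .74;0 0 0 .74;0 0 0 .74'|head -3;  python3 - <<'E'
from m import *
c=cam("wrist"); im=snapshot("wrist"); cv2.imwrite("pics/w7.png",im); s=ctrl.sense()
h=cv2.cvtColor(im,cv2.COLOR_BGR2HSV); H,S,V=[h[...,i].astype(int) for i in range(3)]
o=(abs(H-12)<7)&(S>120)
a,ce,mk=max(comps(o),key=lambda t:t[0]); print("orange",a,ce,outer(c,mk,.041))
for a,ce,_ in comps((S<60)&(V>170),30): print("w",a,ce.round(1),topl(c,ce,.041)[:2].round(4),topl(c,ce,0)[:2].round(4))
for t,z in [("lid_bar",.055),("lid",0),("lid_notch",0)]:
    for d in finder.landmark_of(t,"wrist"): print(t,d,topl(c,d["at"],z))
go(.4748,-.3287,.169,-65.4)
E
```

```text
clock: 16.85
eef_pos: [0.473, -0.3304, 0.1685]
ee_rot: [-2.627, -1.722, 0.003]
clock: 17.65
eef_pos: [0.4742, -0.3289, 0.1688]
ee_rot: [-3.069, -0.671, 0.002]
orange 240376 [320.68747296 195.41111425] (array([ 0.42017681, -0.35870945]), np.float64(0.2823639664028568))
w 135 [318.1 167. ] [ 0.5143 -0.3108] [ 0.5101 -0.3127]
w 63 [318. 262.] [ 0.4362 -0.3466] [ 0.4216 -0.3532]
w 117 [164.6 363.4] [ 0.2722 -0.2518] [ 0.2359 -0.2459]
w 118 [472.7 363.3] [ 0.4019 -0.534 ] [ 0.3827 -0.5655]
lid_bar {'at': [318.2, 217.7], 'conf': 0.59} [ 0.47751685 -0.32781452  0.055     ]
lid {'at': [317.7, 205.0], 'conf': 0.8} [ 0.47625248 -0.32780437  0.        ]
lid_notch {'at': [316.1, 159.4], 'conf': 0.7} [ 0.51577372 -0.30799816  0.        ]
t 17.85 pos [ 0.4744 -0.3291  0.1694] yaw -65.39 tilt [-0.      0.0001] j7 -0.19 SHIFT [ 0.5 -0.2  0.4] TURN 0.0
```

View pics/w7.png

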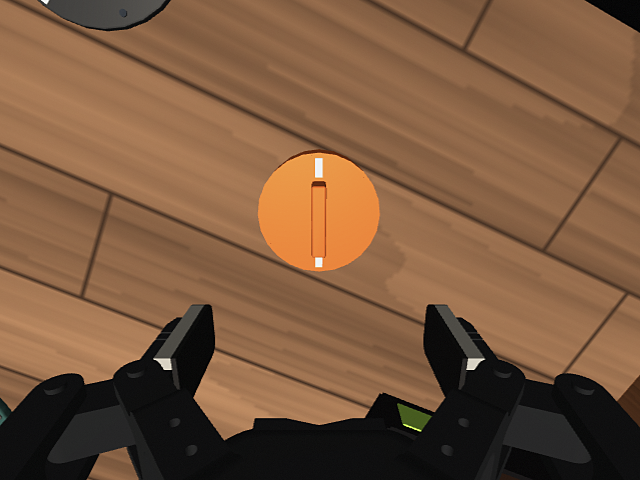

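The wrist view shows the lid centred at (319,211) with the bar exactly vertical (columns 318–319), so the fingers straddle it squarely. I'll shift +3 mm along the bar and descend.

```bash
python3 -m jog '3 0 12 0;3 0 40 0;3 0 75 0;3 0 108 0;3 0 133 0;3 0 145 0;3 0 153 0;3 0 153 0' |head -4; python3 -m jog '0 0 0 0;0 0 0 0;0 0 0 0;0 0 0 0;0 0 0 0;0 0 0 0;0 0 0 0;0 0 0 0;0 0 0 0' -1 70; python3 - <<'E'
from h import *
im=snapshot("wrist"); cv2.imwrite("pics/w8.png",cv2.resize(np.vstack([im[150:400,160:480],snapshot("scene")[20:190,200:418].repeat(1,0)[:, :].copy() if 0 else cv2.resize(snapshot("scene")[30:190,200:405],(320,250))]),None,fx=1.15,fy=1.15))
E
```

```text
clock: 18.65
eef_pos: [0.4772, -0.3279, 0.0161]
ee_rot: [-3.07, -0.668, 0.001]
force: [0.1, 0.3, 0.6]
clock: 19.55
eef_pos: [0.4774, -0.3279, 0.0168]
ee_rot: [3.07, 0.669, 0.001]
force: [-1.1, 1.3, 6.6]
gripper_width: 0.0103
finger_force: 68.9
```

View pics/w8.png

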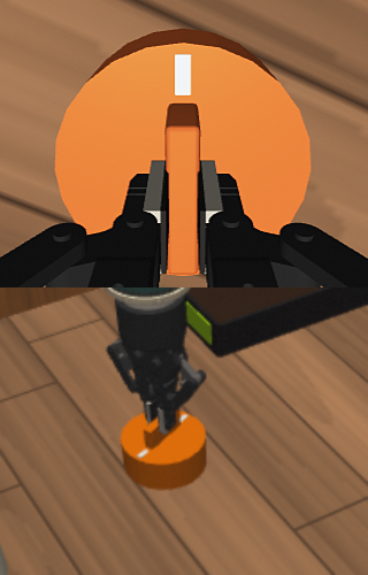

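The bar is clamped by both pads at (183,205) and the lid is still flat. I'll lift it.

```bash
python3 -m jog '0 0 -5 0;0 0 -18 0;0 0 -38 0;0 0 -60 0;0 0 -80 0;0 0 -94 0;0 0 -100 0;0 0 -100 0' |tail -5; python3 -m jog '8 -6 0 -.06;26 -20 0 -.18;49 -38 0 -.32;73 -57 0 -.46;98 -76 0 -.6;123 -96 0 -.74;148 -115 0 -.88;173 -135 0 -1.02;196 -153 0 -1.16;214 -167 0 -1.3;226 -176 0 -1.44;229 -178 0 -1.58';  python3 -m jog '0 0 0 -.14;0 0 0 -.28;0 0 0 -.42;0 0 0 -.56;0 0 0 -.7;0 0 0 -.82;0 0 0 -.87;0 0 0 -.87;0 0 0 -.87;0 0 0 -.87'; python3 - <<'E'
from m import *
c=cam("wrist"); im=snapshot("wrist"); cv2.imwrite("pics/w9.png",im); s=ctrl.sense()
h=cv2.cvtColor(im,cv2.COLOR_BGR2HSV); H,S,V=[h[...,i].astype(int) for i in range(3)]
for nm,mk in [("y",(abs(H-28)<4)&(S>120)&(V>120)),("r",((H<5)|(H>174))&(S>120)&(V>90)),("w",(S<50)&(V>170))]:
    for a,ce,_ in comps(mk,40): print(nm,a,ce.round(1),topl(c,ce,.008)[:2].round(4),"lidtop",topl(c,ce,s["eef_pos"][2]+.0245)[:2].round(4))
go(.6112,-.0706,.117,74.9)
E
```

```text
eef_pos: [0.4775, -0.3278, 0.117]
ee_rot: [3.069, 0.669, 0.001]
force: [-0.1, 0.1, -2.8]
gripper_width: 0.0102
finger_force: 68.5
clock: 21.65
eef_pos: [0.6117, -0.0683, 0.1151]
ee_rot: [-1.674, -2.657, 0.0]
force: [-0.6, -0.5, -2.6]
gripper_width: 0.01
finger_force: 68.5
clock: 22.65
eef_pos: [0.6113, -0.0707, 0.116]
ee_rot: [-0.414, -3.114, 0.0]
force: [-0.0, -0.8, -2.5]
gripper_width: 0.0103
finger_force: 68.5
y 307 [378.  161.6] [ 0.5783 -0.0129] lidtop [ 0.56 -0.03]
r 73 [231.7 218.8] [ 0.5923 -0.1396] lidtop [ 0.5676 -0.0988]
r 67 [405.1 218.9] [ 0.6297 -0.0012] lidtop [ 0.5879 -0.0236]
w 249 [318.5 136. ] [ 0.5474 -0.0532] lidtop [ 0.5432 -0.0519]
w 490 [318.5 214. ] [ 0.6071 -0.0693] lidtop [ 0.5756 -0.0606]
w 49 [294.8 336.4] [ 0.7132 -0.1205] lidtop [ 0.6332 -0.0885]
w 50 [342.3 336.6] [ 0.7247 -0.0784] lidtop [ 0.6395 -0.0655]
t 22.7 pos [ 0.6114 -0.0707  0.1161] yaw 74.88 tilt [-0.0004 -0.0001] j7 1.5 SHIFT [ 0.2  0.  -0.9] TURN -0.0
```

The seen mark sits about 4 mm closer than expected, so the lid may be gripped off-centre along the bar. I'll measure its rim in the current picture.

```bash
python3 - <<'E'
from m import *
from scipy.optimize import least_squares
m=camera_model("wrist"); T=np.array(m["tool_from_camera"]); K=np.array(m["intrinsics"],float)
im=cv2.imread("pics/w9.png"); h=cv2.cvtColor(im,cv2.COLOR_BGR2HSV); H,S,V=[h[...,i].astype(int) for i in range(3)]
o=(abs(H-12)<7)&(S>120)&(V>190)
a,ce,mk=max(comps(o),key=lambda t:t[0]); 
def tool(px,z):
    d=T[:3,:3]@np.linalg.solve(K,[*px,1.]); q=T[:3,3]; return (q+d*(z-q[2])/d[2])[:2]
# topmost orange pixel per column
cols=np.where(mk.any(0))[0]; print("cols",cols.min(),cols.max())
P=[(x,np.argmax(mk[:,x])) for x in cols]
for z in (-.0242,-.022):
    Q=np.array([tool(p,z) for p in P])
    f=lambda v:np.hypot(Q[:,0]-v[0],Q[:,1]-v[1])-.053
    r=least_squares(f,[0,0],loss="soft_l1",f_scale=.0007); print("centre tool xy",r.x.round(4),"inlier res",np.median(abs(f(r.x))).round(5), (abs(f(r.x))<.001).sum(),len(P), fitcircle(Q[abs(f(r.x))<.0015]))
col=h[180:290,318]; print([ (180+i,*v[1:]) for i,v in enumerate(col) if i%4==0])
for p in [(318.5,214)]: print("mark",tool(p,-.0242))
E
```

```text
cols 208 430
centre tool xy [-0.004   0.0005] inlier res 0.00016 223 223 (array([-0.00473382,  0.00053895]), np.float64(0.05362291077173799))
centre tool xy [-0.0043  0.0006] inlier res 0.00023 217 223 (array([-0.00585808,  0.00053882]), np.float64(0.05436913938859501))
[(180, np.uint8(203), np.uint8(93)), (184, np.uint8(205), np.uint8(92)), (188, np.uint8(172), np.uint8(246)), (192, np.uint8(174), np.uint8(240)), (196, np.uint8(189), np.uint8(241)), (200, np.uint8(4), np.uint8(248)), (204, np.uint8(4), np.uint8(248)), (208, np.uint8(4), np.uint8(248)), (212, np.uint8(4), np.uint8(248)), (216, np.uint8(4), np.uint8(248)), (220, np.uint8(4), np.uint8(248)), (224, np.uint8(4), np.uint8(248)), (228, np.uint8(3), np.uint8(248)), (232, np.uint8(75), np.uint8(242)), (236, np.uint8(180), np.uint8(240)), (240, np.uint8(210), np.uint8(74)), (244, np.uint8(198), np.uint8(94)), (248, np.uint8(203), np.uint8(93)), (252, np.uint8(201), np.uint8(94)), (256, np.uint8(206), np.uint8(94)), (260, np.uint8(200), np.uint8(198)), (264, np.uint8(186), np.uint8(238)), (268, np.uint8(185), np.uint8(240)), (272, np.uint8(185), np.uint8(240)), (276, np.uint8(185), np.uint8(240)), (280, np.uint8(185), np.uint8(240)), (284, np.uint8(186), np.uint8(240)), (288, np.uint8(186), np.uint8(240))]
mark [0.0370505  0.00041123]
```

The rim fit is clean: lid centre at tool (−4.0, +0.5) mm. I'll compensate and lower with force checks.

```bash
python3 -m jog '2 0 0 0;4 -.5 0 0;4 -.5 12 0;4 -.5 30 0;4 -.5 46 0;4 -.5 54 0;4 -.5 57 0;4 -.5 57 0;4 -.5 57 0' |head -4; python3 -m jog '0 0 2 0;0 0 4 0;0 0 6 0;0 0 8 0;0 0 8 0'|head -4;python3 -c "
from h import *; go(.6112-.0039,-.0706+.0005,.0366,74.9)"
```

```text
clock: 23.6
eef_pos: [0.6079, -0.0703, 0.0599]
ee_rot: [0.412, 3.114, -0.0]
force: [-0.4, 0.2, -1.9]
clock: 24.1
eef_pos: [0.6074, -0.0702, 0.0511]
ee_rot: [-0.412, -3.114, 0.0]
force: [-0.1, 0.9, -3.4]
t 24.1 pos [ 0.6074 -0.0702  0.0511] yaw 74.94 tilt [-0.0004 -0.0001] j7 1.52 SHIFT [ 0.1  0.1 14.5] TURN 0.001
```

```bash
python3 -m jog '0 0 2 0;0 0 4 0;0 0 5 0;0 0 5 0'|head -4; python3 -m jog '0 0 2 0;0 0 4 0;0 0 5 0;0 0 5 0'|head -4
```

```text
clock: 24.5
eef_pos: [0.6074, -0.0702, 0.0462]
ee_rot: [-0.412, -3.114, 0.0]
force: [-0.2, 0.0, -3.3]
clock: 24.9
eef_pos: [0.6074, -0.0702, 0.0412]
ee_rot: [-0.412, -3.114, 0.0]
force: [-0.1, 0.1, -2.9]
```

```bash
python3 -m jog '0 0 1 0;0 0 2 0;0 0 3 0;0 0 3 0'|head -4
```

```text
clock: 25.3
eef_pos: [0.6074, -0.0702, 0.0383]
ee_rot: [-0.412, -3.114, 0.0]
force: [-0.0, 0.3, -2.3]
```

```bash
python3 -m jog '0 0 1 0;0 0 1 0;0 0 1 0'|head -4; python3 -m jog '0 0 .5 0;0 0 1 0;0 0 1 0;0 0 1 0'|head -4
```

```text
clock: 25.6
eef_pos: [0.6075, -0.0702, 0.0374]
ee_rot: [-0.412, -3.114, 0.0]
force: [-1.4, -0.2, -1.8]
clock: 26.0
eef_pos: [0.6076, -0.0702, 0.0368]
ee_rot: [0.412, 3.114, 0.0]
force: [-3.6, -0.0, 5.9]
```

Seated: contact at TCP z ≈ 0.0368, which puts the lid at 20 mm. Now I'll twist clockwise about the lid axis.

```bash
python3 -m jog '0 .2 0 .06;0 .5 0 .12;0 .8 0 .2'; python3 -m jog '0 .3 0 .08;-.1 .6 0 .16;-.2 .9 0 .24;-.3 1.2 0 .32;-.3 1.2 0 .32'; python3 -c "
from h import *; go(.607,-.07,.0366,29.9)"
```

```text
clock: 26.3
eef_pos: [0.6081, -0.0697, 0.0368]
ee_rot: [0.724, 3.056, -0.0]
force: [-0.9, 0.4, 2.5]
gripper_width: 0.01
finger_force: 69.1
clock: 26.8
eef_pos: [0.609, -0.0686, 0.0368]
ee_rot: [1.2, 2.902, -0.0]
force: [-0.2, 0.3, 4.8]
gripper_width: 0.0102
finger_force: 69.4
t 26.8 pos [ 0.609  -0.0686  0.0368] yaw 45.07 tilt [ 0.0009 -0.0005] j7 1.08 SHIFT [ 0.4 -2.4  0.2] TURN 0.265
```

```bash
python3 -m jog '0 .3 0 .08;0 .6 0 .16;0 .9 0 .24;0 1.1 0 .265;0 1.1 0 .265;0 1.1 0 .265'; python3 - <<'E'
from m import *
im=snapshot("wrist"); c=cam("wrist"); s=ctrl.sense(); h=cv2.cvtColor(im,cv2.COLOR_BGR2HSV); H,S,V=[h[...,i].astype(int) for i in range(3)]
for nm,mk in [("y",(abs(H-28)<4)&(S>120)&(V>120)),("r",((H<5)|(H>174))&(S>120)&(V>90)),("w",(S<50)&(V>170))]:
    for a,ce,_ in comps(mk,40): print(nm,a,ce.round(1),topl(c,ce,.008)[:2].round(4),"lidtop",topl(c,ce,.061)[:2].round(4))
go(.607,-.07,.0366,29.9)
cv2.imwrite("pics/end.png",np.hstack([im[60:420,120:520],cv2.resize(snapshot("scene")[130:300,190:379],(400,360))]))
E
```

```text
clock: 27.4
eef_pos: [0.6097, -0.068, 0.0368]
ee_rot: [1.567, 2.722, 0.0]
force: [0.4, -0.4, 5.0]
gripper_width: 0.0102
finger_force: 69.5
y 594 [316.5 148. ] [ 0.5783 -0.013 ] lidtop [ 0.5767 -0.0099]
r 399 [396.5 182.9] [ 0.6285 -0.0067] lidtop [ 0.6144 -0.0052]
w 389 [235.4 182. ] [ 0.5471 -0.0534] lidtop [ 0.5534 -0.0402]
w 490 [318.5 214. ] [ 0.5985 -0.0457] lidtop [ 0.5919 -0.0344]
w 179 [614.2 338. ] [ 0.8132 -0.02  ] lidtop [ 0.7526 -0.0151]
w 50 [294.7 336.4] [ 0.6271 -0.1265] lidtop [ 0.6133 -0.0949]
w 50 [342.3 336.6] [ 0.6547 -0.1106] lidtop [ 0.634 -0.083]
w 133 [629.1 358.8] [ 0.8338 -0.027 ] lidtop [ 0.7681 -0.0204]
t 27.45 pos [ 0.6097 -0.0679  0.0368] yaw 30.14 tilt [ 0.0009 -0.0003] j7 0.86 SHIFT [-0.4 -3.4  0.2] TURN 0.004
```

View pics/end.png

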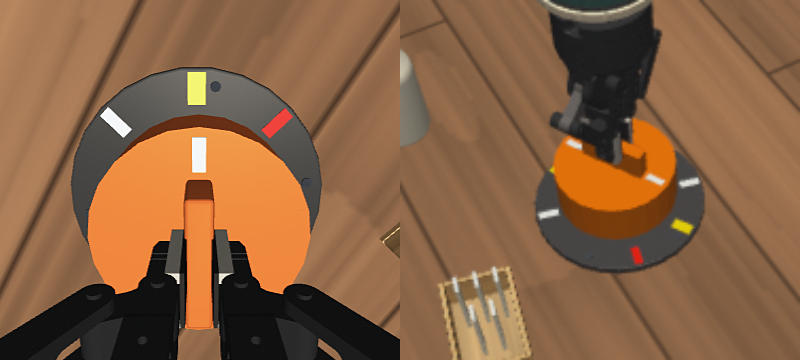

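The lid sits flat. Its white mark at (199,155) lines up with the yellow mark at (197,88), between white (116,122) and red (277,124), and the gripper still holds the bar. Handing in.

```bash
python3 -c "
from plant import ctrl; print(ctrl.job_done())"
```

```text
the job is handed in; nothing more can be done
None
```

The green roll is in the drum. The lid is fully down over the pins and turned to the yellow half-way marks, with the gripper still holding it, and I handed the job in at about 27.5 s.

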